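# Make up two microscope accessory kits

### The arm

A 6-joint arm with a two-finger parallel gripper is mounted at the origin on the work surface. World frame = base frame: x ahead of the robot, y to its left, z up, the work surface at z = 0. Lengths are in m, angles in rad, forces in N, time in s.
With the tool pointing down it reaches from about 0.3 to 0.875 m from the base axis. Payload 6.4 kg.
Tool frame: the origin (TCP) lies midway between the tips of the shut fingers; the grasp point (between the pads) lies 19 mm behind it; y points along the fingers, x is the direction in which the jaws open and shut, and the axes are right-handed (so a half turn about y gives the same grasp; the last joint's range is limited). The gripper opens to 85 mm and grips with 20 to 120 N. Pads are 22 mm wide; open, the fingers measure 114 mm over their backs; the gripper's body (76 mm by 85 mm) begins 54 mm behind the grasp point. The pads swing forward as they close: fully open they stand 13 mm farther back than shut.
Start: joints at [0.904, 0.181, 1.607, -0, 1.354, -0.206], TCP at [0.256, 0.515, 0.231] pointing down, gripper open.
Joint ranges: [-2.99, 2.99], [-0.89, 2.07], [0.3, 2.58], [-1.14, 4.28], [0, 2.63], [-3.12, 3.12]. Speed limits (rad/s): [2.57, 2.57, 3.01, 3.14, 3.14, 3.14].

### API

Orientations are given as a unit quaternion [w, x, y, z].
In Python, from bench import ctrl gives the robot as it stands.
- The arm moves only by the tool step_arm, never from a script. Its argument "commands" is a list of rows, each a list of 7 numbers: the turn, a rotation vector about the tool's x, y, z in units of 6 degrees (1.0 is 6 degrees), then the shift along the tool's x, y, z in units of 30 mm (1.0 is 30 mm), then the opening, from 0 (shut) to 1 (fully open). A call has 1 to 10 rows; each row shifts and turns the commanded pose from where the row before left it, along the tool's axes as they then stand; what a row does not reach is not made up. A row lasts 1/10 s, in which the tool goes at most 50 mm and 8.59 degrees, less where a joint would pass 70% of its speed; a pose out of reach is approached as far as the arm can. A call with a number of a shift or a turn outside -1 to 1 is refused whole. A call with a gripper value outside its range is refused whole. The fingers move at their own pace and stop on an object; the grip force is fixed at half the most. Time passes only in rows, so rows that do not move let the fingers close. It gives the time, the measured TCP pose, the force and the opening at its end, in the units of the state.
- ctrl.get_obs(): the state, without advancing time (a new reading comes with each control period).
- ctrl.camera(name): name is "scene" or "top" or "wrist"; returns (picture, depth): 420x560x3 uint8, blue, green, red; 420x560 float32, m along the optical axis (not along the pixel's ray), 0 where there is no reading.
- ctrl.get_calibration(name): a dict with "intrinsics" (3x3 intrinsics, pixels), "R" (3x3) and "t" (3): a world point X has camera coordinates R X + t. Camera axes: x right, y down, z forward; pixel columns grow to the right and rows downward; lengths in m; the calibration is good to about 2 mm. The wrist camera is an equidistant fisheye: a pixel r from the principal point sees the ray r / f radians off the axis. A picture is of the moment at which its call begins: read the wrist's pose just before it. get_calibration takes no time and is no camera call; for the wrist camera it gives the pose at the moment of the call.
- ctrl.hand_in(): hands the job in, once; it reports no verdict.
Trained networks look in the newest picture that a camera, given by its name, has taken for a name from the list of things; names that differ only in an ending like _2 or _b are one class to them, and where a whole thing is asked for, a point or a joint stands for the part that bears it (a point fixed in the world has none). Each returns a list of dicts, best first, with "p" (0 to 1); they miss things now and then, are a little off and sometimes report something else, mostly with a low value. They report only what shows in the picture. A call takes as long as a camera call.
- ctrl.boxes_of(thing, camera): "point" ([x, y, z] in m, in the coordinates of the camera as it stood for that picture, good to about 4 mm: the middle of the surface that is visible of it).
- ctrl.silhouettes(thing, camera): "pixels" (420x560 bool, what is visible of it).
The state is a dict: "time_s": time; "q": joint angles; "dq": joint speeds; "joint_efforts": joint torques, N m; "eef_pos": TCP position; "eef_rot": TCP orientation; "wrist_force": force on the tool from outside, world axes, zero at the start; "torque": the same for the moment, N m; "opening": opening from 0.0 (shut) to 1.0 (fully open).
Only numpy, scipy, OpenCV 4.12 (cv2) and the standard library are available. Lean on these libraries where they do the work, as an engineer would, in place of code of your own. Each camera call takes 0.05 s, during which the arm holds its last target.

### The job

Make up the two microscope kits from the stock on the bench: the red-banded objective and the amber oil bottle go into the blue tray; the green-banded objective, the black filter block and the dark camera tube go into the orange tray. Put one thing in each bay, standing upright on the bay's floor, set down rather than dropped. Leave the yellow-banded objective and the culture dish where they are.

Things in the scene. Friction and masses are not known exactly. Their poses are not given: they have to be found in the camera images.
- objective_red: microscope objective standing upright on its black base cap, lens up: a round aluminium barrel 32 mm in diameter (33 mm at the base cap, the lowest 10 mm, and at the band), a red band round its shoulder at 40 to 49 mm height, well visible from above, then a narrow steel nose; 56 mm tall in all, 0.2 kg. Belongs to the blue tray. Origin: centre of the underside, z up.
- objective_green: microscope objective standing upright on its black base cap, lens up: a round aluminium barrel 32 mm in diameter (33 mm at the base cap, the lowest 10 mm, and at the band), a green band round its shoulder at 40 to 49 mm height, well visible from above, then a narrow steel nose; 56 mm tall in all, 0.2 kg. Belongs to the orange tray. Origin: centre of the underside, z up.
- objective_yellow: microscope objective standing upright on its black base cap, lens up: a round aluminium barrel 32 mm in diameter (33 mm at the base cap, the lowest 10 mm, and at the band), a yellow band round its shoulder at 40 to 49 mm height, well visible from above, then a narrow steel nose; 56 mm tall in all, 0.2 kg. Not wanted in any kit: it stays where it stands among the stock. Origin: centre of the underside, z up.
- oil_bottle: small amber immersion-oil bottle, closed, with a paper label and a white dropper cap (18 mm wide, 49 to 65 mm height). Round body 30 mm in diameter up to 42 mm height, 65 mm tall in all, 0.06 kg. Belongs to the blue tray. Origin: centre of the underside, z up.
- filter_block: black fluorescence filter block, a box 40 mm (its x) by 26 mm (its y) by 40 mm tall, with a round turquoise window on top and a violet one on its +x side, 0.09 kg. Belongs to the orange tray. Origin: centre of the underside, z up.
- camera_tube: dark steel camera extension tube, a plain open ring standing on end: outside diameter 48 mm, inside 36 mm, 36 mm tall, 0.08 kg. Belongs to the orange tray. Origin: centre of the underside, z along its axis, up.
- tray_blue: blue plastic kit tray, fixed to the bench, with two square bays in a row along its x axis. Outside 144 mm (x) by 74 mm (y); outer walls and dividers 4 mm thick, rim and dividers 14 mm above the bench; floor 4 mm thick, so things stand 4 mm above the bench. Each bay is 66 x 66 mm inside; bay centres at x = -35 and +35 mm, y = 0 in the tray's frame. Origin: centre of the underside, z up.
- tray_orange: orange plastic kit tray, fixed to the bench, with three square bays in a row along its x axis. Outside 214 mm (x) by 74 mm (y); outer walls and dividers 4 mm thick, rim and dividers 14 mm above the bench; floor 4 mm thick, so things stand 4 mm above the bench. Each bay is 66 x 66 mm inside; bay centres at x = -70, 0 and +70 mm, y = 0 in the tray's frame. Origin: centre of the underside, z up.
- petri_dish: bystander: closed flat pale culture dish, 64 mm in diameter, 18 mm tall, loose on the bench beyond the stock; leave it alone. Origin: centre of the underside.

How it is judged:
By the outcome, as a careful person would: the job done as asked, in the order asked, and still so for the second after the job is handed in, with the robot touching nothing.
It also fails if it takes over 106 s, if anything falls off the work surface, if the arm or the gripper's body presses on something with over 40 N, if the wrist force passes 120 N, or if a joint passes its speed limit or range.

## Working session

There is one attempt and no reset: what is moved stays moved. The work goes in short steps, Python scripts to look and compute and a tool call to move; the robot and the scene stay as the last step left them, time stands still between calls to the robot, and variables do not carry over. Pictures are saved under pics/ and viewed, and the job is handed in when it is done.

Besides the shell and the picture viewer there is one more tool, called after "Call:" in YAML: its name, and indented under it one key for each argument. step_arm: Moves the arm, as the interface text tells. Its arguments: {"type":"object","properties":{"commands":{"type":"array"}},"required":["commands"]}

```bash
ls; mkdir -p pics; cat > h.py <<'E'
from bench import ctrl
import numpy as np, cv2
def pic(n,f):
    c,d=ctrl.camera(n); cv2.imwrite('pics/'+f,c); return c,d
E
python3 - <<'E'
from h import *
print(ctrl.get_obs())
for n in ('scene','top'):
    c,d=pic(n,n+'0.png'); k=ctrl.get_calibration(n); print(n,k)
    np.savez(n+'0.npz',c=c,d=d,K=k['intrinsics'],R=k['R'],t=k['t'])
E
```

```text
pics
{'time_s': 0.0, 'q': array([ 9.03720105e-01,  1.81550806e-01,  1.60802401e+00,  4.44723777e-07,
        1.35379893e+00, -2.06306892e-01]), 'dq': array([ 9.81292744e-04,  3.33829875e-04, -1.42221901e-05, -5.71876616e-04,
        9.19286900e-04,  1.86822657e-03]), 'joint_efforts': array([ 1.32230474e-05, -4.44866395e+01, -3.51346529e+01, -1.37890111e-04,
        8.94324883e-03,  1.79540862e-06]), 'eef_pos': array([0.25529955, 0.51458938, 0.23037093]), 'eef_rot': array([-0.6007501 ,  0.60118013,  0.37202125, -0.37320498]), 'wrist_force': array([-1.3680388 , -0.27473977,  0.42821099]), 'torque': array([-5.99606486e-03, -6.03843197e-05, -2.41767691e-02]), 'opening': 0.9964090014912572}
scene {'intrinsics': array([[485.68682144,   0.        , 284.27187621],
       [  0.        , 485.68682144, 212.07306058],
       [  0.        ,   0.        ,   1.        ]]), 'R': array([[-0.60522513,  0.79594606,  0.01313047],
       [ 0.43819651,  0.34687779, -0.82925244],
       [-0.66459488, -0.49613069, -0.55871995]]), 't': array([ 0.39370372, -0.25128741,  1.39777502])}
top {'intrinsics': array([[416.65178451,   0.        , 278.87637409],
       [  0.        , 416.65178451, 206.14156017],
       [  0.        ,   0.        ,   1.        ]]), 'R': array([[-0.00855121, -0.99867922, -0.05066262],
       [-0.99927223,  0.01041778, -0.03669442],
       [ 0.03717374,  0.05031197, -0.99804149]]), 't': array([0.026418  , 0.59881531, 0.78491253])}
```

View pics/top0.png

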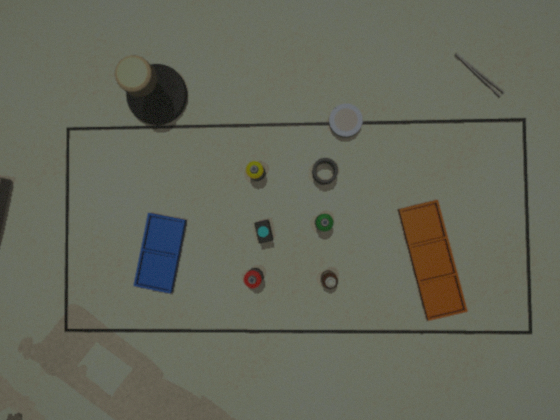

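View pics/scene0.png

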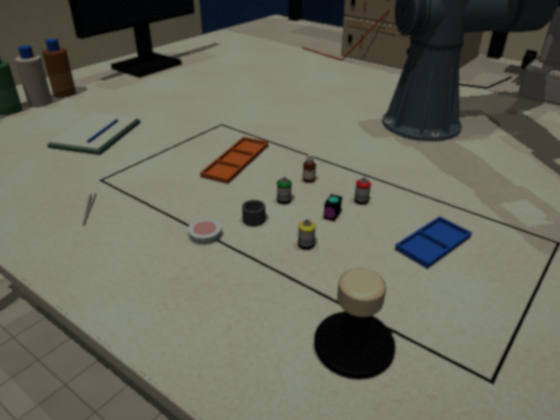

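```bash
cat >> h.py <<'E'
names=['objective_red','objective_green','objective_yellow','oil_bottle','filter_block','camera_tube','tray_blue','tray_orange','petri_dish']
def ray2z(k,uv,z):
    K=np.array(k['intrinsics']);R=np.array(k['R']);t=np.array(k['t'])
    uv=np.atleast_2d(uv).astype(float)
    r=(np.linalg.inv(K)@np.c_[uv,np.ones(len(uv))].T).T@R
    C=-R.T@t
    s=(z-C[2])/r[:,2]
    return C+s[:,None]*r
E
python3 - <<'E'
from h import *
S={}
for cam in ('top','scene'):
    k=ctrl.get_calibration(cam)
    D=np.load(cam+'0.npz')['d']
    for n in names:
        s=ctrl.silhouettes(n,cam)
        if not s: print(cam,n,'none');continue
        m=s[0]['pixels'];S[cam+n]=m
        v,u=np.nonzero(m); d=D[v,u]; ok=d>0; v,u,d=v[ok],u[ok],d[ok]
        K,R,t=k['intrinsics'],k['R'],k['t']
        P=((np.linalg.inv(K)@np.c_[u,v,np.ones(len(u))].T*d).T-t)@R
        top=np.percentile(P[:,2],95)
        print(cam,n,[round(x['p'],2) for x in s],m.sum(),'px',u.mean().round(1),v.mean().round(1),'mean',P.mean(0).round(4),'z95',top.round(3), 'xr',np.percentile(P[:,0],[2,98]).round(3),'yr',np.percentile(P[:,1],[2,98]).round(3))
np.savez('sil.npz',**S)
print(ctrl.get_obs()['time_s'])
E
```

```text
top objective_red [0.66] 325 px 252.9 277.6 mean [0.4672 0.0681 0.041 ] z95 0.056 xr [0.451 0.48 ] yr [0.054 0.085]
top objective_green [0.66, 0.45] 266 px 323.5 222.4 mean [ 0.5674 -0.0619  0.0471] z95 0.056 xr [0.553 0.583] yr [-0.077 -0.047]
top objective_yellow [0.77] 295 px 255.0 170.9 mean [0.6634 0.0627 0.043 ] z95 0.055 xr [0.65 0.68] yr [0.049 0.079]
top oil_bottle [0.75] 255 px 328.4 279.5 mean [ 0.4643 -0.0695  0.0457] z95 0.064 xr [0.449 0.476] yr [-0.084 -0.056]
top filter_block [0.56] 336 px 263.0 231.4 mean [0.5517 0.0492 0.037 ] z95 0.041 xr [0.532 0.571] yr [0.035 0.064]
top camera_tube [0.66] 336 px 323.3 171.5 mean [ 0.6624 -0.0637  0.027 ] z95 0.037 xr [0.64  0.686] yr [-0.087 -0.043]
top tray_blue [0.79] 2958 px 159.3 252.9 mean [0.5106 0.255  0.0052] z95 0.014 xr [0.442 0.581] yr [0.21  0.296]
top tray_orange [0.6] 4812 px 431.9 260.6 mean [ 0.4939 -0.2664  0.0053] z95 0.014 xr [0.394 0.597] yr [-0.316 -0.216]
top petri_dish [0.68, 0.62] 878 px 344.9 120.2 mean [ 0.7607 -0.1065  0.0173] z95 0.02 xr [0.732 0.79 ] yr [-0.135 -0.078]
scene objective_red [0.7] 379 p
[... 359 characters left out ...]
px 309.1 170.2 mean [ 0.4703 -0.0669  0.0319] z95 0.06 xr [0.456 0.478] yr [-0.082 -0.056]
scene filter_block [0.83] 404 px 332.5 207.4 mean [0.5609 0.054  0.0274] z95 0.041 xr [0.533 0.575] yr [0.036 0.066]
scene camera_tube [0.67] 565 px 253.7 212.6 mean [ 0.6699 -0.0624  0.0237] z95 0.036 xr [0.645 0.689] yr [-0.086 -0.043]
scene tray_blue [0.78, 0.66] 2164 px 433.0 241.8 mean [0.5144 0.2532 0.0071] z95 0.015 xr [0.44  0.587] yr [0.21  0.298]
scene tray_orange [0.73, 0.39] 1605 px 233.8 160.8 mean [ 0.5062 -0.2635  0.0071] z95 0.015 xr [0.394 0.606] yr [-0.317 -0.209]
scene petri_dish [0.65] 680 px 204.9 231.5 mean [ 0.7682 -0.1015  0.0159] z95 0.02 xr [0.736 0.794] yr [-0.133 -0.077]
1.0
```

```bash
python3 - <<'E'
import cv2
a=cv2.imread('pics/top0.png')[150:330,120:480]
cv2.imwrite('pics/topz.png',cv2.resize(cv2.convertScaleAbs(a,alpha=1.6),None,fx=2.2,fy=2.2,interpolation=cv2.INTER_CUBIC))
E
```

```text
(no output)
```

View pics/topz.png

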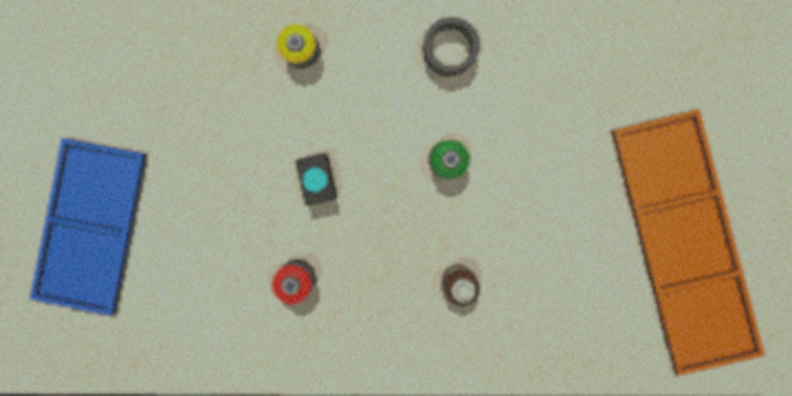

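```bash
cat > m.py <<'E'
from h import *
S=np.load('sil.npz')
def pts(cam,n):
    f=np.load(cam+'0.npz'); m=S[cam+n]; m=cv2.dilate(m.astype(np.uint8),np.ones((3,3)))>0
    v,u=np.nonzero(m); d=f['d'][v,u]; ok=d>0; v,u,d=v[ok],u[ok],d[ok]
    return ((np.linalg.inv(f['K'])@np.c_[u,v,np.ones(len(u))].T*d).T-f['t'])@f['R']
from scipy.optimize import least_squares
thr={'objective_red':(.038,.047,.0165),'objective_green':(.038,.047,.0165),'objective_yellow':(.038,.047,.0165),'oil_bottle':(.045,.07,.009),'camera_tube':(.03,.04,.021)}
for n,(a,b,r) in thr.items():
    for cam in ('top','scene'):
        P=pts(cam,n); hi=P[P[:,2]>{'o':.05,'c':.03}[n[0]]]
        print(n,cam,'top mid',((hi.min(0)+hi.max(0))/2).round(4),'mean',hi.mean(0).round(4),len(hi), 'ext',np.ptp(hi[:,:2],axis=0).round(3))
    # side fit in scene
    P=pts('scene',n); R={'oil_bottle':.015,'camera_tube':.024}.get(n,.016)
    lo,h2={'oil_bottle':(.008,.036),'camera_tube':(.006,.03)}.get(n,(.012,.036))
    Q=P[(P[:,2]>lo)&(P[:,2]<h2)]
    s=least_squares(lambda c:np.hypot(Q[:,0]-c[0],Q[:,1]-c[1])-R,Q[:,:2].mean(0)-[.008,.006],loss='soft_l1',f_scale=.002)
    print('   side fit',s.x.round(4),len(Q))
for n,a in (('filter_block',.036),('tray_blue',.010),('tray_orange',.010)):
    for cam in ('top','scene'):
        P=pts(cam,n); hi=P[(P[:,2]>a)&(P[:,2]<a+.01)][:,:2].astype(np.float32)
        r=cv2.minAreaRect(hi*1000); print(n,cam,'rim',np.round(r[0],1),np.round(r[1],1),round(r[2],1),len(hi))
        f=np.load(cam+'0.npz')
        if n[0]=='t':
            k=dict(intrinsics=f['K'],R=f['R'],t=f['t']); v,u=np.nonzero(S[cam+n]); X=ray2z(k,np.c_[u,v],.012)[:,:2].astype(np.float32)
            r=cv2.minAreaRect(X*1000); print('   sil',np.round(r[0],1),np.round(r[1],1),round(r[2],1))
E
python3 m.py
```

```text
objective_red top top mid [0.4634 0.0696 0.054 ] mean [0.4648 0.0688 0.0539] 62 ext [0.017 0.02 ]
objective_red scene top mid [0.4703 0.0694 0.0541] mean [0.4698 0.0703 0.0539] 38 ext [0.02  0.018]
   side fit [0.4653 0.0689] 145
objective_green top top mid [ 0.5681 -0.0644  0.054 ] mean [ 0.5673 -0.0618  0.054 ] 59 ext [0.015 0.022]
objective_green scene top mid [ 0.5696 -0.0604  0.0541] mean [ 0.5711 -0.0619  0.0541] 35 ext [0.017 0.017]
   side fit [ 0.5684 -0.064 ] 146
objective_yellow top top mid [0.6653 0.0647 0.0541] mean [0.6652 0.0645 0.0542] 51 ext [0.02  0.024]
objective_yellow scene top mid [0.6674 0.0658 0.0543] mean [0.6686 0.0661 0.054 ] 47 ext [0.014 0.022]
   side fit [0.6665 0.0638] 183
oil_bottle top top mid [ 0.4612 -0.0705  0.0584] mean [ 0.4619 -0.0706  0.0599] 88 ext [0.018 0.016]
oil_bottle scene top mid [ 0.4629 -0.0711  0.0582] mean [ 0.466  -0.0697  0.0584] 57 ext [0.018 0.017]
   side fit [ 0.462  -0.0721] 135
camera_tube top top mid [ 0.6636 -0.0656  0.035 ] mean [ 0.6642 -0.0654  0.0347] 239 ext [0.047 0.046]
camera_tube scene top mid [ 0.6659 -0.0654  0.0352] mean [ 0.6674 -0.0648  0.0343] 200 ext [0.048 0.048]
   side fit [ 0.6658 -0.0662] 332
filter_block top rim [551.3  50.3] [39.9 25.9] 12.5 301
filter_block scene rim [553.3  49.5] [43.9 26.8] 13.1 158
tray_blue top rim [511.3 254.2] [ 75.5 144.2] 78.7 602
   sil [511.3 252.8] [ 78.  145.5] 79.0
tray_blue scene rim [512.5 253.3] [ 76.4 148. ] 78.9 628
   sil [516.6 254.9] [ 82.1 162.2] 79.1
tray_orange top rim [ 495.7 -265.2] [214.3  75.3] 13.4 938
   sil [ 495.6 -263.8] [214.4  78.1] 13.2
tray_orange scene rim [ 496.7 -265.5] [221.5  78.1] 13.5 476
   sil [ 503.5 -259.6] [237.   89.5] 12.9
```

```bash
cat > go.py <<'E'
import sys
from h import *
from scipy.spatial.transform import Rotation as Ro
o=ctrl.get_obs(); w,x,y,z=o['eef_rot']; R=Ro.from_quat([x,y,z,w])
M=R.as_matrix()
print('t',round(o['time_s'],2),'pos',o['eef_pos'].round(4),'open',round(o['opening'],3),'F',o['wrist_force'].round(1),'q',o['q'].round(2))
print('tool axes\n',M.T.round(3),'jawyaw',np.degrees(np.arctan2(M[1,0],M[0,0])).round(2))
# args: x y z jawdir_deg
if len(sys.argv)>1:
    a=[float(v) for v in sys.argv[1:]]
    T=np.array(a[:3]); j=np.radians(a[3]); best=None
    for s in (0,np.pi):
        X=np.array([np.cos(j+s),np.sin(j+s),0]);Y=np.array([0,0,-1.]);T_=Ro.from_matrix(np.c_[X,Y,np.cross(X,Y)])
        rv=(R.inv()*T_).as_rotvec()
        if best is None or np.linalg.norm(rv)<np.linalg.norm(best[0]): best=(rv,T_)
    rv,T_=best
    print('turn units',(np.degrees(rv)/6).round(3))
    print('shift units, present axes',(M.T@(T-o['eef_pos'])/.03).round(3),' after turn',(T_.as_matrix().T@(T-o['eef_pos'])/.03).round(3))
E
python3 go.py .465 .069 .12 90
```

```text
t 1.0 pos [0.2557 0.515  0.2313] open 0.999 F [-0.4 -0.9 -0.2] q [ 0.9   0.18  1.61 -0.    1.35 -0.21]
tool axes
 [[ 0.445  0.896 -0.   ]
 [-0.    -0.    -1.   ]
 [-0.896  0.445 -0.   ]] jawyaw 63.6
turn units [ 0.  -4.4 -0. ]
shift units, present axes [-10.215   3.71  -12.861]  after turn [-14.868   3.709  -6.978]
```

Call:
step_arm:
  commands:
    - [0, -0.88, 0, 0, 0, 0, 1]
    - [0, -0.88, 0, 0, 0, 0, 1]
    - [0, -0.88, 0, 0, 0, 0, 1]
    - [0, -0.88, 0, 0, 0, 0, 1]
    - [0, -0.88, 0, 0, 0, 0, 1]
    - [0, 0, 0, -1, 0, -0.5, 1]
    - [0, 0, 0, -1, 0, -0.5, 1]
    - [0, 0, 0, -1, 0, -0.5, 1]
    - [0, 0, 0, -1, 0, -0.5, 1]
    - [0, 0, 0, -1, 0, -0.5, 1]

```text
time_s: 2.0
eef_pos: [0.3311, 0.3639, 0.2314]
eef_rot: [-0.5, 0.5, 0.5, -0.5]
wrist_force: [0.8, 0.8, 0.2]
opening: 0.999
```

Call:
step_arm:
  commands:
    - [0, 0, 0, -1, 0, -0.5, 1]
    - [0, 0, 0, -1, 0, -0.5, 1]
    - [0, 0, 0, -1, 0, -0.5, 1]
    - [0, 0, 0, -1, 0, -0.5, 1]
    - [0, 0, 0, -1, 0, -0.5, 1]
    - [0, 0, 0, -1, 0, -0.4, 1]
    - [0, 0, 0, -1, 0, -0.4, 1]
    - [0, 0, 0, -1, 0, -0.4, 1]
    - [0, 0, 0, -1, 0, -0.4, 1]
    - [0, 0, 0, -0.8, 0, -0.4, 1]

```text
time_s: 3.0
eef_pos: [0.4661, 0.0694, 0.2315]
eef_rot: [-0.5, 0.5, 0.5, -0.5]
wrist_force: [0.1, 0.5, -0.4]
opening: 1.005
```

```bash
python3 go.py .465 .069 .012 90; python3 - <<'E'
from h import *
k=ctrl.get_calibration('wrist'); c,d=pic('wrist','w1.png'); print(k)
E
```

```text
t 3.0 pos [0.4661 0.0694 0.2315] open 1.005 F [ 0.1  0.5 -0.4] q [-0.1  -0.06  1.86 -0.    1.34 -1.67]
tool axes
 [[ 0.001  1.    -0.   ]
 [ 0.001 -0.    -1.   ]
 [-1.     0.001 -0.001]] jawyaw 89.96
turn units [ 0.005 -0.007 -0.002]
shift units, present axes [-0.012  7.317  0.041]  after turn [-0.013  7.317  0.037]
{'intrinsics': array([[325.1922621 ,   0.        , 280.82571507],
       [  0.        , 325.1922621 , 211.76925414],
       [  0.        ,   0.        ,   1.        ]]), 'R': array([[ 9.88702973e-04,  9.99999183e-01,  8.09877108e-04],
       [ 9.44814146e-01, -1.19946102e-03,  3.27604627e-01],
       [ 3.27605331e-01,  4.41279680e-04, -9.44814560e-01]]), 't': array([-0.0706675 , -0.48244386,  0.22816622])}
```

View pics/w1.png

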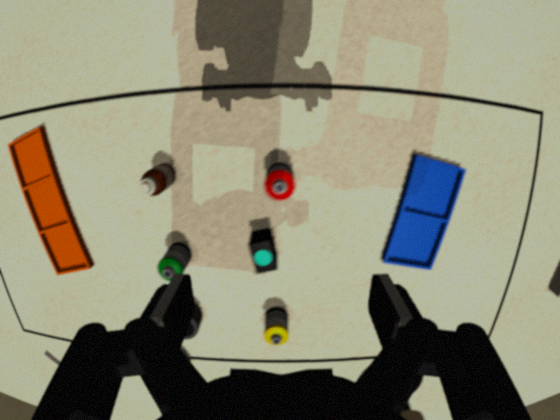

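```bash
cat >> h.py <<'E'
def fray(k,u,v,z):
    K=k['intrinsics'];R=k['R'];t=k['t']
    dx,dy=u-K[0,2],v-K[1,2]; r=np.hypot(dx,dy); th=r/K[0,0]
    c=np.array([np.sin(th)*dx/r,np.sin(th)*dy/r,np.cos(th)]); d=R.T@c; C=-R.T@t
    return C+d*(z-C[2])/d[2]
E
python3 - <<'E'
from h import *
k=ctrl.get_calibration('wrist')
for n,u,v,z in (('red',280,186,.056),('green',168.5,272,.056),('yel',276.5,338,.056),('oil',148,186,.065),('filt',264,257,.04)):
    print(n,fray(k,u,v,z).round(4))
E
```

```text
red [0.4658 0.0661 0.056 ]
green [ 0.5678 -0.0649  0.056 ]
yel [0.6633 0.0609 0.056 ]
oil [ 0.4616 -0.0709  0.065 ]
filt [0.554  0.0473 0.04  ]
```

Call:
step_arm:
  commands:
    - [0, 0, 0, -0.04, 1, 0.02, 1]
    - [0, 0, 0, 0, 1, 0, 1]
    - [0, 0, 0, 0, 1, 0, 1]
    - [0, 0, 0, 0, 1, 0, 1]
    - [0, 0, 0, 0, 1, 0, 1]
    - [0, 0, 0, 0, 1, 0, 1]
    - [0, 0, 0, 0, 0.8, 0, 1]
    - [0, 0, 0, 0, 0.5, 0, 1]

```text
time_s: 3.85
eef_pos: [0.4638, 0.0701, 0.0104]
eef_rot: [0.501, -0.499, -0.499, 0.501]
wrist_force: [-0.3, -0.9, 0.4]
opening: 0.999
```

Call:
step_arm:
  commands:
    - [0, 0, 0, 0, 0, 0, 0.6]
    - [0, 0, 0, 0, 0, 0, 0.5]
    - [0, 0, 0, 0, 0, 0, 0.4]
    - [0, 0, 0, 0, 0, 0, 0]
    - [0, 0, 0, 0, 0, 0, 0]
    - [0, 0, 0, 0, 0, 0, 0]
    - [0, 0, 0, 0, 0, 0, 0]
    - [0, 0, 0, 0, 0, 0, 0]

```text
time_s: 4.65
eef_pos: [0.4662, 0.0697, 0.0137]
eef_rot: [-0.499, 0.501, 0.501, -0.5]
wrist_force: [-0.6, -0.8, 6.0]
opening: 0.36
```

```bash
python3 go.py .4777 .2604 .09 90; python3 - <<'E'
from h import *
pic('wrist','w2.png');pic('scene','s2.png')
E
```

```text
t 4.65 pos [0.4662 0.0697 0.0137] open 0.36 F [-0.6 -0.8  6. ] q [-0.1   0.28  2.   -0.    0.85 -1.67]
tool axes
 [[-0.     1.    -0.   ]
 [ 0.002 -0.    -1.   ]
 [-1.    -0.    -0.002]] jawyaw 90.01
turn units [ 0.023  0.001 -0.004]
shift units, present axes [ 6.357 -2.545 -0.39 ]  after turn [ 6.358 -2.544 -0.383]
```

View pics/w2.png

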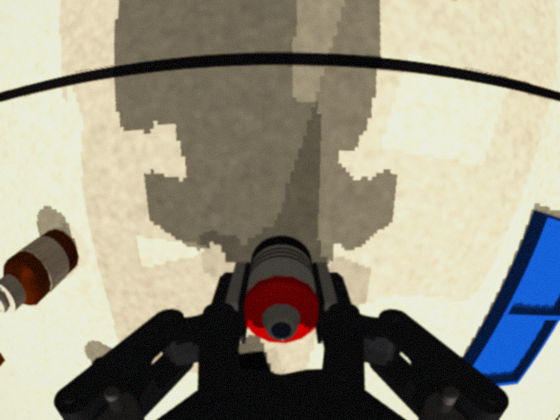

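View pics/s2.png

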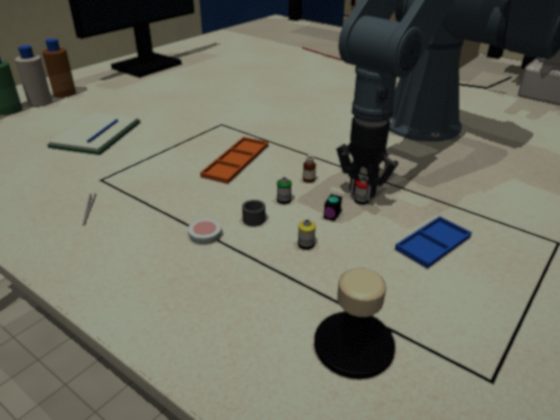

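Call:
step_arm:
  commands:
    - [0, 0, 0, 0, -0.3, 0, 0]
    - [0, 0, 0, 0, -0.7, 0, 0]
    - [0, 0, 0, 0, -1, 0, 0]
    - [0, 0, 0, 0.8, -0.5, -0.04, 0]
    - [0, 0, 0, 1, 0, -0.05, 0]
    - [0, 0, 0, 1, 0, -0.05, 0]
    - [0, 0, 0, 1, 0, -0.05, 0]
    - [0, 0, 0, 1, 0, -0.05, 0]
    - [0, 0, 0, 1, 0, -0.05, 0]
    - [0, 0, 0, 0.5, 0, -0.1, 0]

```text
time_s: 5.75
eef_pos: [0.4764, 0.261, 0.0879]
eef_rot: [-0.5, 0.499, 0.501, -0.5]
wrist_force: [-0.5, -0.3, -1.4]
opening: 0.361
```

```bash
python3 go.py .4777 .2604 .0165 90; python3 - <<'E'
from h import *
pic('wrist','w3.png')
E
```

```text
t 5.75 pos [0.4764 0.261  0.0879] open 0.361 F [-0.5 -0.3 -1.4] q [ 0.28  0.29  1.8   0.    1.06 -1.29]
tool axes
 [[-0.002  1.     0.001]
 [ 0.     0.001 -1.   ]
 [-1.    -0.002 -0.   ]] jawyaw 90.1
turn units [0.003 0.017 0.006]
shift units, present axes [-0.021  2.38  -0.044]  after turn [-0.02   2.38  -0.045]
```

View pics/w3.png

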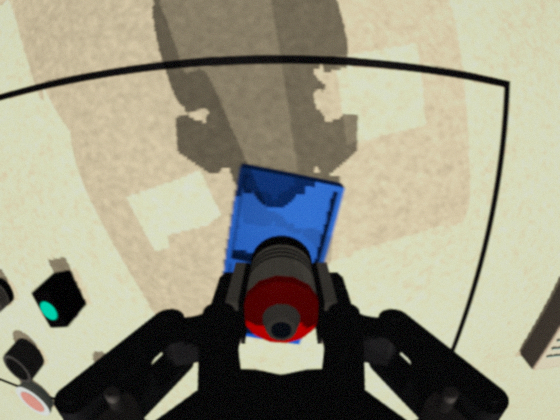

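```bash
cat >> h.py <<'E'
def fproj(k,X):
    c=k['R']@np.array(X)+k['t']; th=np.arctan2(np.hypot(c[0],c[1]),c[2]); a=np.hypot(c[0],c[1])
    K=k['intrinsics']; return np.array([K[0,2]+K[0,0]*th*c[0]/a, K[1,2]+K[0,0]*th*c[1]/a]).round(1)
E
python3 - <<'E'
from h import *
k=ctrl.get_calibration('wrist')
c=np.array([.5115,.2537]);a=np.radians(-11.2);ex=np.array([np.cos(a),np.sin(a)]);ey=np.array([-ex[1],ex[0]])
im=cv2.imread('pics/w3.png')
for sx,sy in ((-72,-37),(-72,37),(72,37),(72,-37),(0,-37),(0,37),(-35,0)):
    p=fproj(k,[*(c+ex*sx/1e3+ey*sy/1e3),.014]); print(sx,sy,p); cv2.circle(im,tuple(int(v) for v in p),3,(0,255,255),1)
for z in (.078,.134): print(fproj(k,[.4764,.261,z]))
cv2.imwrite('pics/w3b.png',im[140:380,180:400].repeat(2,0).repeat(2,1))
E
```

```text
-72 -37 [234.6 165.1]
-72 37 [340.2 185.8]
72 37 [295.6 343.4]
72 -37 [211.8 329.6]
0 -37 [220.6 258.2]
0 37 [316.  275.1]
-35 0 [277.5 225. ]
[277.7 267.6]
[276.8 337.1]
```

View pics/w3b.png

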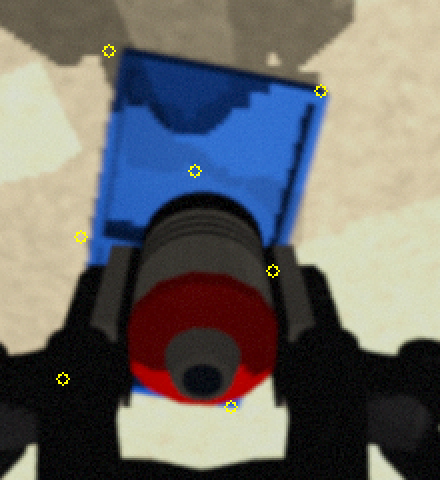

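Call:
step_arm:
  commands:
    - [0, 0, 0, 0.02, 0.8, -0.05, 0]
    - [0, 0, 0, 0, 0.8, 0, 0]
    - [0, 0, 0, 0, 0.4, 0, 0]
    - [0, 0, 0, 0, 0.1, 0, 0]
    - [0, 0, 0, 0, 0.1, 0, 0]
    - [0, 0, 0, 0, 0, 0, 0]

```text
time_s: 6.4
eef_pos: [0.4789, 0.2593, 0.0219]
eef_rot: [-0.5, 0.5, 0.5, -0.5]
wrist_force: [0.5, -0.6, -1.8]
opening: 0.361
```

Call:
step_arm:
  commands:
    - [0, 0, 0, 0, 0.06, 0, 0]
    - [0, 0, 0, 0, 0.04, 0, 0]
    - [0, 0, 0, 0, 0, 0, 0]

```text
time_s: 6.7
eef_pos: [0.4784, 0.2595, 0.0186]
eef_rot: [-0.5, 0.5, 0.5, -0.5]
wrist_force: [0.9, -0.3, -1.1]
opening: 0.361
```

```bash
python3 go.py
```

```text
t 6.7 pos [0.4784 0.2595 0.0186] open 0.361 F [ 0.9 -0.3 -1.1] q [ 0.28  0.4   1.81 -0.    0.92 -1.29]
tool axes
 [[-0.  1.  0.]
 [ 0.  0. -1.]
 [-1. -0. -0.]] jawyaw 90.0
```

Call:
step_arm:
  commands:
    - [0, 0, 0, 0, 0.03, 0, 0]
    - [0, 0, 0, 0, 0, 0, 0]

```text
time_s: 6.9
eef_pos: [0.4785, 0.2595, 0.0178]
eef_rot: [-0.5, 0.5, 0.5, -0.5]
wrist_force: [-1.1, 0.1, 1.3]
opening: 0.358
```

Call:
step_arm:
  commands:
    - [0, 0, 0, 0, 0.03, 0, 0]
    - [0, 0, 0, 0, 0, 0, 0]

```text
time_s: 7.1
eef_pos: [0.4785, 0.2596, 0.0177]
eef_rot: [-0.5, 0.5, 0.5, -0.5]
wrist_force: [-3.5, -1.2, 10.0]
opening: 0.355
```

Call:
step_arm:
  commands:
    - [0, 0, 0, 0, -0.02, 0, 0.36]
    - [0, 0, 0, 0, 0, 0, 0.45]
    - [0, 0, 0, 0, 0, 0, 0.55]
    - [0, 0, 0, 0, 0, 0, 0.65]
    - [0, 0, 0, 0, 0, 0, 0.75]
    - [0, 0, 0, 0, -0.7, 0, 0.8]
    - [0, 0, 0, 0, -1, 0, 1]
    - [0, 0, 0, 0, -1, 0, 1]
    - [0, 0, 0, 0, -0.5, 0, 1]

```text
time_s: 8.0
eef_pos: [0.4797, 0.2599, 0.1157]
eef_rot: [-0.499, 0.501, 0.501, -0.499]
wrist_force: [0.9, 0.0, 0.7]
opening: 0.998
```

```bash
python3 go.py .462 -.071 .0125 90; python3 - <<'E'
from h import *
pic('wrist','w4.png')
E
```

```text
t 8.0 pos [0.4797 0.2599 0.1157] open 0.998 F [0.9 0.  0.7] q [ 0.28  0.25  1.78 -0.    1.11 -1.29]
tool axes
 [[-0.     1.     0.001]
 [ 0.004  0.001 -1.   ]
 [-1.    -0.    -0.004]] jawyaw 90.0
turn units [0.035 0.    0.01 ]
shift units, present axes [-11.032   3.426   0.602]  after turn [-11.029   3.44    0.589]
```

View pics/w4.png

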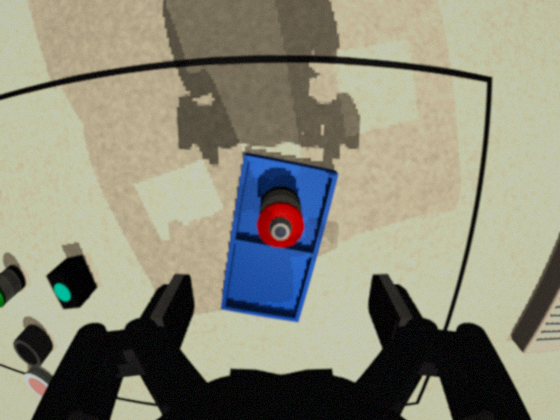

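Call:
step_arm:
  commands:
    - [0, 0, 0, -1, 0, 0.05, 1]
    - [0, 0, 0, -1, 0, 0.05, 1]
    - [0, 0, 0, -1, 0, 0.05, 1]
    - [0, 0, 0, -1, 0, 0.05, 1]
    - [0, 0, 0, -1, 0, 0.05, 1]
    - [0, 0, 0, -1, 0, 0.05, 1]
    - [0, 0, 0, -1, 0, 0.05, 1]
    - [0, 0, 0, -1, 0, 0.05, 1]
    - [0, 0, 0, -1, 0, 0.05, 1]
    - [0, 0, 0, -1, 0, 0.05, 1]

```text
time_s: 9.05
eef_pos: [0.4624, -0.0415, 0.1119]
eef_rot: [0.501, -0.5, -0.5, 0.5]
wrist_force: [0.4, -0.2, -0.8]
opening: 0.999
```

Call:
step_arm:
  commands:
    - [0, 0, 0, -1, 0, 0.05, 1]
    - [0, 0, 0, 0, 1, 0, 1]
    - [0, 0, 0, 0, 1, 0, 1]
    - [0, 0, 0, 0, 0.7, 0, 1]
    - [0, 0, 0, 0, 0, 0, 1]

```text
time_s: 9.55
eef_pos: [0.4584, -0.0694, 0.0284]
eef_rot: [0.503, -0.498, -0.499, 0.501]
wrist_force: [-0.5, 0.6, -0.7]
opening: 1.006
```

```bash
python3 go.py .462 -.071 .0125 90; python3 - <<'E'
from h import *
pic('wrist','w5.png')
E
```

```text
t 9.55 pos [ 0.4584 -0.0694  0.0284] open 1.006 F [-0.5  0.6 -0.7] q [-0.41  0.24  2.01 -0.    0.89 -1.98]
tool axes
 [[ 0.001  1.     0.003]
 [-0.007  0.003 -1.   ]
 [-1.     0.     0.007]] jawyaw 89.97
turn units [-0.069 -0.005  0.029]
shift units, present axes [-0.056  0.53  -0.125]  after turn [-0.055  0.531 -0.121]
```

View pics/w5.png

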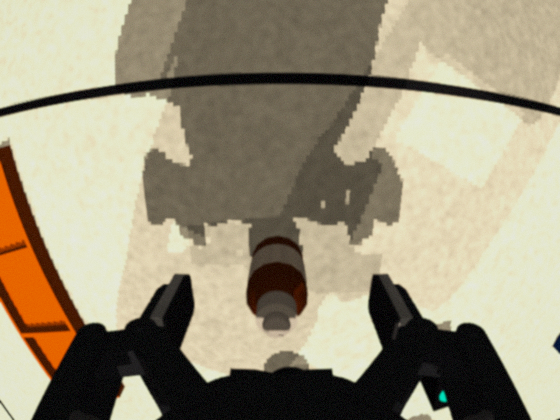

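Call:
step_arm:
  commands:
    - [0, 0, 0, 0, 0.3, 0, 1]
    - [0, 0, 0, 0, 0.2, 0, 1]
    - [0, 0, 0, 0, 0, 0, 1]
    - [0, 0, 0, 0, 0, 0, 1]

```text
time_s: 10.0
eef_pos: [0.462, -0.0706, 0.0174]
eef_rot: [-0.5, 0.5, 0.5, -0.5]
wrist_force: [0.4, -0.8, -0.0]
opening: 1.0
```

```bash
python3 go.py .462 -.071 .0125 90
```

```text
t 10.0 pos [ 0.462  -0.0706  0.0174] open 1.0 F [ 0.4 -0.8 -0. ] q [-0.41  0.27  2.01  0.    0.86 -1.98]
tool axes
 [[-0.     1.    -0.   ]
 [ 0.001 -0.    -1.   ]
 [-1.    -0.    -0.001]] jawyaw 90.01
turn units [ 0.006  0.001 -0.002]
shift units, present axes [-0.013  0.164  0.002]  after turn [-0.013  0.164  0.002]
```

Settled; it was lag. Lower the last 4–5 mm and grip the bottle.

Call:
step_arm:
  commands:
    - [0, 0, 0, 0, 0.15, 0, 0.7]
    - [0, 0, 0, 0, 0, 0, 0.5]
    - [0, 0, 0, 0, 0, 0, 0.42]
    - [0, 0, 0, 0, 0, 0, 0]
    - [0, 0, 0, 0, 0, 0, 0]
    - [0, 0, 0, 0, 0, 0, 0]
    - [0, 0, 0, 0, 0, 0, 0]
    - [0, 0, 0, 0, 0, 0, 0]

```text
time_s: 10.8
eef_pos: [0.462, -0.0706, 0.0129]
eef_rot: [-0.5, 0.5, 0.5, -0.5]
wrist_force: [-1.9, 0.1, 6.0]
opening: 0.332
```

Call:
step_arm:
  commands:
    - [0, 0, 0, 0, -0.3, 0, 0]
    - [0, 0, 0, 0, -0.7, 0, 0]
    - [0, 0, 0, 0, -1, 0, 0]
    - [0, 0, 0, 0, -1, 0, 0]
    - [0, 0, 0, 0, -0.5, 0, 0]
    - [0, 0, 0, 0, 0, 0, 0]

```text
time_s: 11.4
eef_pos: [0.4635, -0.0713, 0.1203]
eef_rot: [-0.498, 0.502, 0.501, -0.499]
wrist_force: [0.7, -1.1, -0.0]
opening: 0.334
```

```bash
python3 go.py .5463 .2466 .1 90;python3 - <<'E'
from h import *
pic('wrist','w6.png')
E
```

```text
t 11.4 pos [ 0.4635 -0.0713  0.1203] open 0.334 F [ 0.7 -1.1 -0. ] q [-0.41  0.08  1.97  0.    1.09 -1.98]
tool axes
 [[-0.     1.    -0.002]
 [ 0.005 -0.002 -1.   ]
 [-1.    -0.    -0.005]] jawyaw 90.0
turn units [ 0.048  0.001 -0.021]
shift units, present axes [10.597  0.667 -2.756]  after turn [10.595  0.676 -2.759]
```

View pics/w6.png

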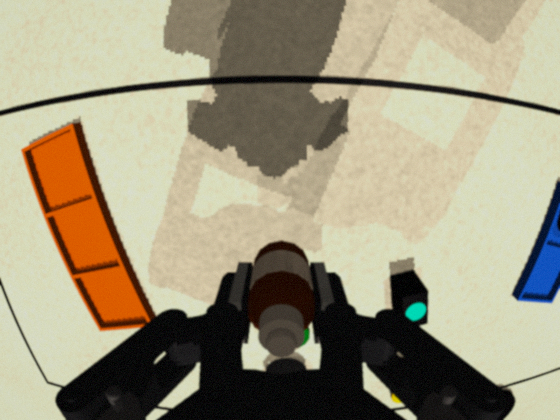

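Call:
step_arm:
  commands:
    - [0, 0, 0, 1, 0, -0.26, 0]
    - [0, 0, 0, 1, 0, -0.26, 0]
    - [0, 0, 0, 1, 0, -0.26, 0]
    - [0, 0, 0, 1, 0, -0.26, 0]
    - [0, 0, 0, 1, 0, -0.26, 0]
    - [0, 0, 0, 1, 0, -0.26, 0]
    - [0, 0, 0, 1, 0, -0.26, 0]
    - [0, 0, 0, 1, 0, -0.26, 0]
    - [0, 0, 0, 1, 0, -0.26, 0]
    - [0, 0, 0, 1, 0, -0.26, 0]

```text
time_s: 12.45
eef_pos: [0.5387, 0.2304, 0.1154]
eef_rot: [0.501, -0.499, -0.499, 0.501]
wrist_force: [0.3, -0.4, -0.3]
opening: 0.335
```

Call:
step_arm:
  commands:
    - [0, 0, 0, 0.6, 0, -0.16, 0]
    - [0, 0, 0, 0, 0.7, 0, 0]
    - [0, 0, 0, 0, 0.7, 0, 0]
    - [0, 0, 0, 0, 0, 0, 0]
    - [0, 0, 0, 0, 0, 0, 0]

```text
time_s: 12.95
eef_pos: [0.5434, 0.2471, 0.0741]
eef_rot: [0.501, -0.499, -0.499, 0.501]
wrist_force: [0.3, -0.5, -0.5]
opening: 0.331
```

```bash
python3 go.py .5463 .2470 .017 90;python3 - <<'E'
from h import *
pic('wrist','w7.png')
E
```

```text
t 12.95 pos [0.5434 0.2471 0.0741] open 0.331 F [ 0.3 -0.5 -0.5] q [ 0.23  0.41  1.66 -0.    1.07 -1.34]
tool axes
 [[ 0.     1.    -0.001]
 [-0.003 -0.001 -1.   ]
 [-1.     0.     0.003]] jawyaw 89.99
turn units [-0.031 -0.001 -0.008]
shift units, present axes [-1.000e-03  1.904e+00 -1.030e-01]  after turn [-0.003  1.904 -0.097]
```

View pics/w7.png

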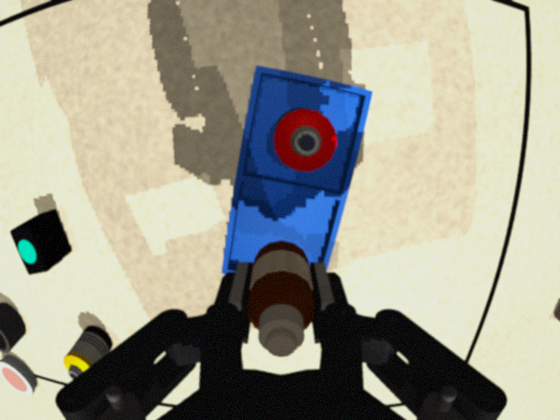

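Call:
step_arm:
  commands:
    - [0, 0, 0, 0, 0.7, -0.05, 0]
    - [0, 0, 0, 0, 0.6, 0, 0]
    - [0, 0, 0, 0, 0.3, 0, 0]
    - [0, 0, 0, 0, 0.1, 0, 0]
    - [0, 0, 0, 0, 0, 0, 0]
    - [0, 0, 0, 0, 0, 0, 0]

```text
time_s: 13.6
eef_pos: [0.5469, 0.2476, 0.0257]
eef_rot: [-0.5, 0.5, 0.5, -0.499]
wrist_force: [0.7, 0.3, -0.7]
opening: 0.336
```

Call:
step_arm:
  commands:
    - [0, 0, 0, 0, 0.12, 0, 0]
    - [0, 0, 0, 0, 0.1, 0, 0]
    - [0, 0, 0, 0, 0.04, 0, 0]
    - [0, 0, 0, 0, 0, 0, 0]

```text
time_s: 14.0
eef_pos: [0.546, 0.2475, 0.017]
eef_rot: [0.5, -0.5, -0.5, 0.5]
wrist_force: [-2.6, -0.3, 2.5]
opening: 0.333
```

Call:
step_arm:
  commands:
    - [0, 0, 0, 0, 0.03, 0, 0]
    - [0, 0, 0, 0, 0, 0, 0]

```text
time_s: 14.2
eef_pos: [0.5461, 0.2474, 0.0169]
eef_rot: [0.5, -0.5, -0.5, 0.5]
wrist_force: [-4.8, -2.5, 9.3]
opening: 0.334
```

Contact at the expected height (z 0.0169). Release and go on to the green objective.

Call:
step_arm:
  commands:
    - [0, 0, 0, 0, -0.02, 0, 0.34]
    - [0, 0, 0, 0, 0, 0, 0.42]
    - [0, 0, 0, 0, 0, 0, 0.52]
    - [0, 0, 0, 0, 0, 0, 0.65]
    - [0, 0, 0, 0, 0, 0, 0.75]
    - [0, 0, 0, 0, -0.7, 0, 0.8]
    - [0, 0, 0, 0, -1, 0, 1]
    - [0, 0, 0, 0, -1, 0, 1]
    - [0, 0, 0, 0, -0.8, 0, 1]
    - [0, 0, 0, 0, 0, 0, 1]

```text
time_s: 15.2
eef_pos: [0.5489, 0.2482, 0.1258]
eef_rot: [-0.499, 0.501, 0.502, -0.498]
wrist_force: [0.1, 0.3, -0.0]
opening: 0.998
```

```bash
python3 go.py .568 -.063 .0125 90;python3 - <<'E'
from h import *
pic('wrist','w8.png')
E
```

```text
t 15.2 pos [0.5489 0.2482 0.1258] open 0.998 F [ 0.1  0.3 -0. ] q [ 0.23  0.35  1.63 -0.    1.16 -1.34]
tool axes
 [[-0.     1.     0.002]
 [ 0.007  0.002 -1.   ]
 [-1.    -0.    -0.007]] jawyaw 90.01
turn units [0.071 0.001 0.016]
shift units, present axes [-10.378   3.763  -0.609]  after turn [-10.372   3.776  -0.638]
```

View pics/w8.png

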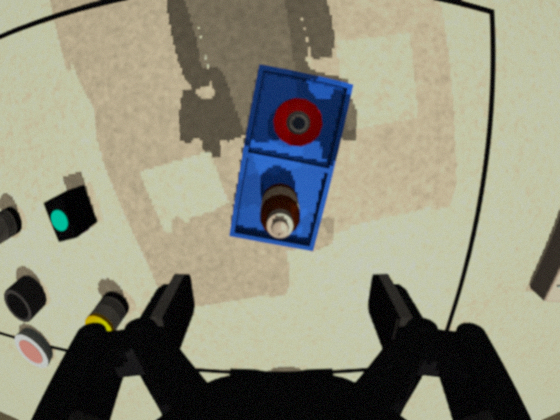

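Call:
step_arm:
  commands:
    - [0, 0, 0, -1, 0, -0.07, 1]
    - [0, 0, 0, -1, 0, -0.07, 1]
    - [0, 0, 0, -1, 0, -0.07, 1]
    - [0, 0, 0, -1, 0, -0.07, 1]
    - [0, 0, 0, -1, 0, -0.07, 1]
    - [0, 0, 0, -1, 0, -0.07, 1]
    - [0, 0, 0, -1, 0, -0.07, 1]
    - [0, 0, 0, -1, 0, -0.07, 1]
    - [0, 0, 0, -1, 0, -0.07, 1]
    - [0, 0, 0, -1, 0, -0.07, 1]

```text
time_s: 16.25
eef_pos: [0.5659, -0.0535, 0.1196]
eef_rot: [0.501, -0.499, -0.5, 0.5]
wrist_force: [0.4, 0.9, -0.1]
opening: 0.998
```

Call:
step_arm:
  commands:
    - [0, 0, 0, -0.37, 0, 0, 1]
    - [0, 0, 0, 0, 1, 0, 1]
    - [0, 0, 0, 0, 1, 0, 1]
    - [0, 0, 0, 0, 0.8, 0, 1]
    - [0, 0, 0, 0, 0, 0, 1]
    - [0, 0, 0, 0, 0, 0, 1]

```text
time_s: 16.85
eef_pos: [0.5663, -0.0629, 0.0368]
eef_rot: [0.501, -0.499, -0.5, 0.5]
wrist_force: [0.9, -0.8, 0.0]
opening: 1.0
```

```bash
python3 go.py .568 -.063 .0125 90;python3 - <<'E'
from h import *
pic('wrist','w9.png')
E
```

```text
t 16.85 pos [ 0.5663 -0.0629  0.0368] open 1.0 F [ 0.9 -0.8  0. ] q [-0.32  0.42  1.74  0.    0.98 -1.89]
tool axes
 [[-0.     1.     0.001]
 [-0.002  0.001 -1.   ]
 [-1.    -0.     0.002]] jawyaw 90.02
turn units [-0.02   0.003  0.008]
shift units, present axes [-0.003  0.811 -0.057]  after turn [-0.002  0.811 -0.055]
```

View pics/w9.png

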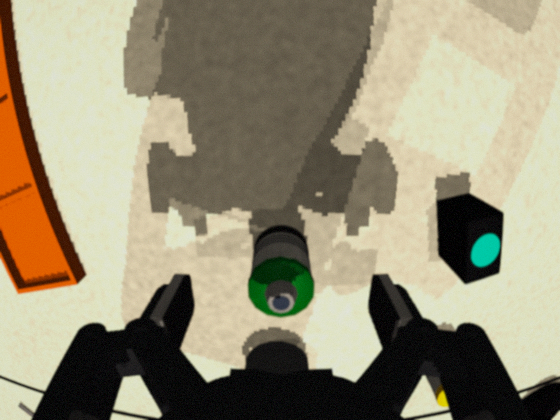

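Call:
step_arm:
  commands:
    - [0, 0, 0, 0, 0.4, 0, 1]
    - [0, 0, 0, 0, 0.3, 0, 1]
    - [0, 0, 0, 0, 0.1, 0, 0.7]
    - [0, 0, 0, 0, 0, 0, 0.5]
    - [0, 0, 0, 0, 0, 0, 0.42]
    - [0, 0, 0, 0, 0, 0, 0]
    - [0, 0, 0, 0, 0, 0, 0]
    - [0, 0, 0, 0, 0, 0, 0]
    - [0, 0, 0, 0, 0, 0, 0]
    - [0, 0, 0, 0, 0, 0, 0]

```text
time_s: 17.9
eef_pos: [0.5674, -0.0637, 0.014]
eef_rot: [-0.5, 0.5, 0.5, -0.5]
wrist_force: [-1.5, 1.5, 5.8]
opening: 0.361
```

Call:
step_arm:
  commands:
    - [0, 0, 0, 0, -0.3, 0, 0]
    - [0, 0, 0, 0, -0.7, 0, 0]
    - [0, 0, 0, 0, -1, 0, 0]
    - [0, 0, 0, 0, -1, 0, 0]
    - [0, 0, 0, 0, -0.5, 0, 0]
    - [0, 0, 0, 0, 0, 0, 0]

```text
time_s: 18.5
eef_pos: [0.5686, -0.0642, 0.1209]
eef_rot: [-0.499, 0.501, 0.501, -0.499]
wrist_force: [0.2, 0.3, -1.8]
opening: 0.363
```

```bash
python3 go.py .4275 -.2815 .0175 90;python3 - <<'E'
from h import *
pic('wrist','w10.png')
E
```

```text
t 18.5 pos [ 0.5686 -0.0642  0.1209] open 0.363 F [ 0.2  0.3 -1.8] q [-0.32  0.29  1.71 -0.    1.13 -1.89]
tool axes
 [[ 0.     1.    -0.002]
 [ 0.004 -0.002 -1.   ]
 [-1.     0.    -0.004]] jawyaw 90.0
turn units [ 0.042 -0.    -0.015]
shift units, present axes [-7.237  3.436  4.719]  after turn [-7.242  3.446  4.704]
```

View pics/w10.png

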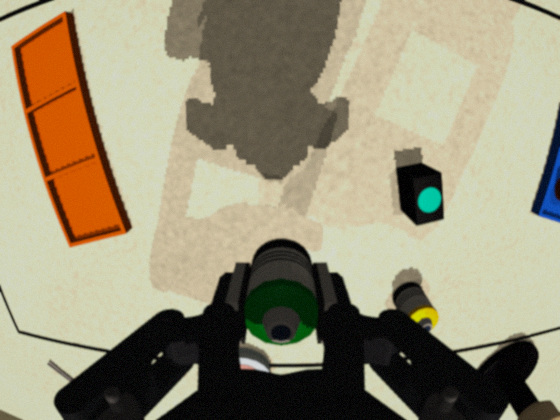

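Call:
step_arm:
  commands:
    - [0, 0, 0, -0.9, 0, 0.58, 0]
    - [0, 0, 0, -0.9, 0, 0.58, 0]
    - [0, 0, 0, -0.9, 0, 0.58, 0]
    - [0, 0, 0, -0.9, 0, 0.58, 0]
    - [0, 0, 0, -0.9, 0, 0.58, 0]
    - [0, 0, 0, -0.9, 0, 0.58, 0]
    - [0, 0, 0, -0.9, 0, 0.58, 0]
    - [0, 0, 0, -0.9, 0, 0.58, 0]
    - [0, 0, 0, 0, 0.8, 0, 0]
    - [0, 0, 0, 0, 0.7, 0, 0]

```text
time_s: 19.55
eef_pos: [0.4264, -0.2799, 0.0713]
eef_rot: [0.501, -0.5, -0.499, 0.499]
wrist_force: [-0.0, 0.3, -4.0]
opening: 0.359
```

Call:
step_arm:
  commands:
    - [0, 0, 0, 0, 0.3, 0, 0]
    - [0, 0, 0, 0, 0, 0, 0]
    - [0, 0, 0, 0, 0, 0, 0]

```text
time_s: 19.85
eef_pos: [0.4279, -0.2793, 0.0642]
eef_rot: [0.5, -0.5, -0.5, 0.5]
wrist_force: [1.3, 0.6, -2.7]
opening: 0.361
```

```bash
python3 go.py .4275 -.2815 .018 90;python3 - <<'E'
from h import *
pic('wrist','w11.png')
E
```

```text
t 19.85 pos [ 0.4279 -0.2793  0.0642] open 0.361 F [ 1.3  0.6 -2.7] q [-0.81  0.26  1.89  0.    0.99 -2.38]
tool axes
 [[-0.     1.     0.001]
 [-0.001  0.001 -1.   ]
 [-1.    -0.     0.001]] jawyaw 90.03
turn units [-0.006  0.004  0.006]
shift units, present axes [-0.073  1.541  0.011]  after turn [-0.072  1.541  0.012]
```

View pics/w11.png

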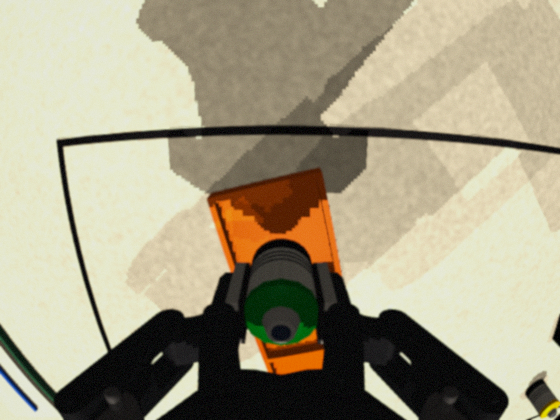

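Call:
step_arm:
  commands:
    - [0, 0, 0, -0.07, 0.6, 0, 0]
    - [0, 0, 0, 0, 0.5, 0, 0]
    - [0, 0, 0, 0, 0.2, 0, 0]
    - [0, 0, 0, 0, 0.1, 0, 0]
    - [0, 0, 0, 0, 0.03, 0, 0]
    - [0, 0, 0, 0, 0, 0, 0]
    - [0, 0, 0, 0, 0, 0, 0]

```text
time_s: 20.6
eef_pos: [0.4283, -0.2822, 0.0223]
eef_rot: [-0.5, 0.5, 0.5, -0.5]
wrist_force: [0.2, -0.1, -2.2]
opening: 0.358
```

Call:
step_arm:
  commands:
    - [0, 0, 0, 0, 0.06, 0, 0]
    - [0, 0, 0, 0, 0.04, 0, 0]
    - [0, 0, 0, 0, 0, 0, 0]

```text
time_s: 20.9
eef_pos: [0.4278, -0.2817, 0.0185]
eef_rot: [0.5, -0.5, -0.5, 0.5]
wrist_force: [-0.3, 0.0, -2.7]
opening: 0.36
```

Call:
step_arm:
  commands:
    - [0, 0, 0, 0, 0.03, 0, 0]
    - [0, 0, 0, 0, 0.02, 0, 0]
    - [0, 0, 0, 0, 0, 0, 0]

```text
time_s: 21.2
eef_pos: [0.4279, -0.2818, 0.0179]
eef_rot: [0.5, -0.5, -0.5, 0.5]
wrist_force: [-2.5, 3.1, 7.6]
opening: 0.356
```

Call:
step_arm:
  commands:
    - [0, 0, 0, 0, -0.02, 0, 0.36]
    - [0, 0, 0, 0, 0, 0, 0.45]
    - [0, 0, 0, 0, 0, 0, 0.55]
    - [0, 0, 0, 0, 0, 0, 0.65]
    - [0, 0, 0, 0, 0, 0, 0.75]
    - [0, 0, 0, 0, -0.7, 0, 0.8]
    - [0, 0, 0, 0, -1, 0, 1]
    - [0, 0, 0, 0, -1, 0, 1]
    - [0, 0, 0, 0, -0.8, 0, 1]
    - [0, 0, 0, 0, 0, 0, 1]

```text
time_s: 22.2
eef_pos: [0.4298, -0.2837, 0.1264]
eef_rot: [-0.497, 0.503, 0.5, -0.5]
wrist_force: [1.0, -0.9, -0.3]
opening: 1.002
```

```bash
python3 go.py .552 .050 .0125 102.7;python3 - <<'E'
from h import *
pic('wrist','w12.png')
E
```

```text
t 22.2 pos [ 0.4298 -0.2837  0.1264] open 1.002 F [ 1.  -0.9 -0.3] q [-0.81  0.17  1.85  0.    1.11 -2.39]
tool axes
 [[-0.     1.    -0.005]
 [ 0.005 -0.005 -1.   ]
 [-1.    -0.    -0.005]] jawyaw 90.0
turn units [ 0.042 -2.116 -0.055]
shift units, present axes [11.144  3.76  -4.055]  after turn [ 9.957  3.798 -6.419]
```

View pics/w12.png

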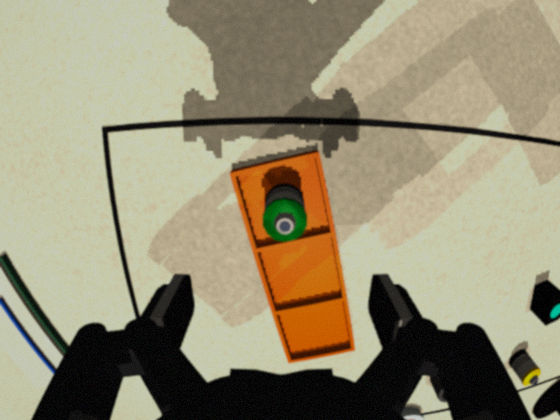

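Call:
step_arm:
  commands:
    - [0, -0.7, 0, 0, 0, 0, 1]
    - [0, -0.7, 0, 0, 0, 0, 1]
    - [0, -0.72, 0, 0, 0, 0, 1]
    - [0, 0, 0, 0.99, 0, -0.65, 1]
    - [0, 0, 0, 0.99, 0, -0.65, 1]
    - [0, 0, 0, 0.99, 0, -0.65, 1]
    - [0, 0, 0, 0.99, 0, -0.65, 1]
    - [0, 0, 0, 0.99, 0, -0.65, 1]
    - [0, 0, 0, 0.99, 0, -0.65, 1]
    - [0, 0, 0, 0.99, 0, -0.65, 1]

```text
time_s: 23.25
eef_pos: [0.5145, -0.0472, 0.121]
eef_rot: [0.442, -0.441, -0.552, 0.553]
wrist_force: [0.3, -0.5, 0.1]
opening: 0.998
```

Call:
step_arm:
  commands:
    - [0, 0, 0, 0.99, 0, -0.65, 1]
    - [0, 0, 0, 0.99, 0, -0.65, 1]
    - [0, 0, 0, 0.99, 0, -0.62, 1]
    - [0, 0, 0, 0, 0.9, 0, 1]
    - [0, 0, 0, 0, 0.9, 0, 1]
    - [0, 0, 0, 0, 0, 0, 1]
    - [0, 0, 0, 0, 0, 0, 1]

```text
time_s: 23.95
eef_pos: [0.5506, 0.0507, 0.0675]
eef_rot: [0.443, -0.441, -0.552, 0.553]
wrist_force: [0.6, 0.4, 0.7]
opening: 1.001
```

```bash
python3 go.py .552 .050 .0125 102.7;python3 - <<'E'
from h import *
pic('wrist','w13.png')
E
```

```text
t 23.95 pos [0.5506 0.0507 0.0675] open 1.001 F [0.6 0.4 0.7] q [-0.12  0.34  1.78 -0.    1.03 -1.92]
tool axes
 [[-0.22   0.975  0.001]
 [-0.003  0.    -1.   ]
 [-0.975 -0.22   0.003]] jawyaw 102.71
turn units [-0.03   0.002  0.011]
shift units, present axes [-0.037  1.832 -0.045]  after turn [-0.035  1.832 -0.04 ]
```

View pics/w13.png

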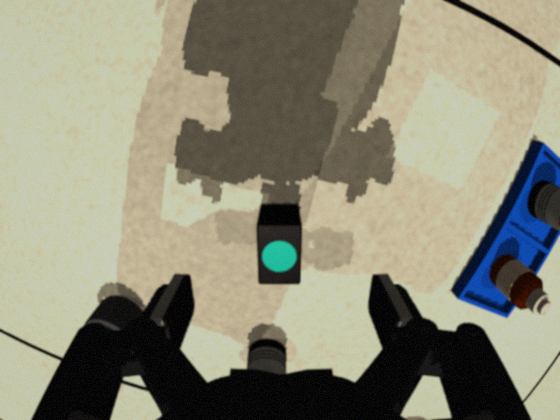

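```bash
python3 -c "
from h import *
k=ctrl.get_calibration('wrist'); print(fray(k,279,256,.04), fproj(k,[.552,.05,.04]))"
```

```text
[0.55377035 0.05058961 0.04      ] [278.7 253.2]
```

Call:
step_arm:
  commands:
    - [0, 0, 0, -0.02, 0.7, -0.02, 1]
    - [0, 0, 0, 0, 0.6, 0, 1]
    - [0, 0, 0, 0, 0.3, 0, 1]
    - [0, 0, 0, 0, 0.2, 0, 0.8]
    - [0, 0, 0, 0, 0, 0, 0.7]

```text
time_s: 24.5
eef_pos: [0.5526, 0.05, 0.0148]
eef_rot: [-0.442, 0.442, 0.552, -0.552]
wrist_force: [0.0, -0.9, -0.0]
opening: 0.707
```

Call:
step_arm:
  commands:
    - [0, 0, 0, 0, 0.13, 0, 0.55]
    - [0, 0, 0, 0, 0, 0, 0.45]
    - [0, 0, 0, 0, 0, 0, 0.38]
    - [0, 0, 0, 0, 0, 0, 0]
    - [0, 0, 0, 0, 0, 0, 0]
    - [0, 0, 0, 0, 0, 0, 0]
    - [0, 0, 0, 0, 0, 0, 0]
    - [0, 0, 0, 0, 0, 0, 0]

```text
time_s: 25.3
eef_pos: [0.5531, 0.0502, 0.0114]
eef_rot: [-0.441, 0.442, 0.553, -0.552]
wrist_force: [0.6, -0.6, 4.8]
opening: 0.295
```

Call:
step_arm:
  commands:
    - [0, 0, 0, 0, -0.3, 0, 0]
    - [0, 0, 0, 0, -0.7, 0, 0]
    - [0, 0, 0, 0, -1, 0, 0]
    - [0, 0, 0, 0, -1, 0, 0]
    - [0, 0, 0, 0, -0.5, 0, 0]
    - [0, 0, 0, 0, 0, 0, 0]

```text
time_s: 25.9
eef_pos: [0.5541, 0.0501, 0.1181]
eef_rot: [-0.44, 0.443, 0.553, -0.551]
wrist_force: [0.3, -0.5, -0.5]
opening: 0.295
```

```bash
python3 go.py .4956 -.2654 .016 103.3;python3 - <<'E'
from h import *
pic('wrist','w14.png')
E
```

```text
t 25.9 pos [0.5541 0.0501 0.1181] open 0.295 F [ 0.3 -0.5 -0.5] q [-0.12  0.27  1.75  0.    1.12 -1.92]
tool axes
 [[-0.22   0.975 -0.002]
 [ 0.005 -0.001 -1.   ]
 [-0.975 -0.22  -0.004]] jawyaw 102.72
turn units [ 0.041 -0.096 -0.015]
shift units, present axes [-9.824  3.402  4.233]  after turn [-9.786  3.405  4.317]
```

View pics/w14.png

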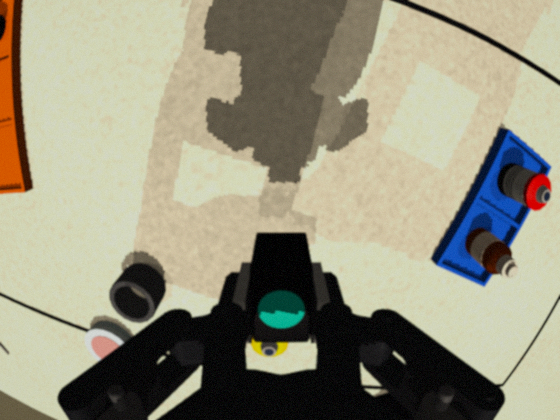

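Call:
step_arm:
  commands:
    - [0, 0, 0, -0.98, 0, 0.42, 0]
    - [0, 0, 0, -0.98, 0, 0.42, 0]
    - [0, 0, 0, -0.98, 0, 0.42, 0]
    - [0, 0, 0, -0.98, 0, 0.42, 0]
    - [0, 0, 0, -0.98, 0, 0.42, 0]
    - [0, 0, 0, -0.98, 0, 0.42, 0]
    - [0, 0, 0, -0.98, 0, 0.42, 0]
    - [0, 0, 0, -0.98, 0, 0.42, 0]
    - [0, 0, 0, -0.98, 0, 0.42, 0]
    - [0, 0, 0, -0.98, 0, 0.42, 0]

```text
time_s: 26.95
eef_pos: [0.4927, -0.2646, 0.1133]
eef_rot: [-0.443, 0.44, 0.552, -0.552]
wrist_force: [-0.0, -0.1, -1.3]
opening: 0.293
```

Call:
step_arm:
  commands:
    - [0, 0, 0, 0, 0.7, 0, 0]
    - [0, 0, 0, 0, 0.7, 0, 0]
    - [0, 0, 0, 0, 0.4, 0, 0]
    - [0, 0, 0, 0, 0, 0, 0]
    - [0, 0, 0, 0, 0, 0, 0]

```text
time_s: 27.45
eef_pos: [0.4941, -0.2638, 0.0612]
eef_rot: [-0.442, 0.441, 0.552, -0.552]
wrist_force: [-0.8, -0.4, -0.2]
opening: 0.292
```

```bash
python3 go.py .4956 -.2654 .0155 102.7;python3 - <<'E'
from h import *
pic('wrist','w15.png')
E
```

```text
t 27.45 pos [ 0.4941 -0.2638  0.0612] open 0.292 F [-0.8 -0.4 -0.2] q [-0.7   0.36  1.76 -0.    1.02 -2.5 ]
tool axes
 [[-0.221  0.975  0.001]
 [-0.001  0.001 -1.   ]
 [-0.975 -0.221  0.001]] jawyaw 102.74
turn units [-0.009  0.007  0.011]
shift units, present axes [-0.066  1.523 -0.039]  after turn [-0.064  1.523 -0.038]
```

View pics/w15.png

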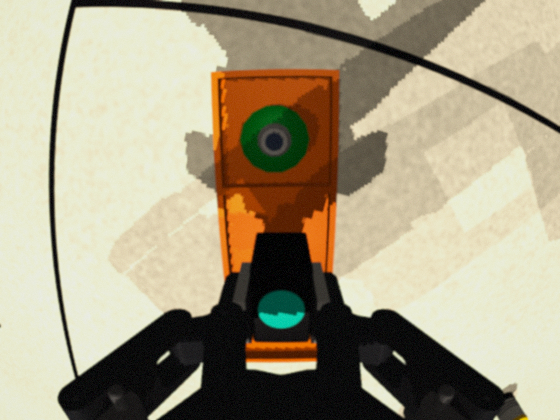

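Call:
step_arm:
  commands:
    - [0, 0, 0, -0.05, 0.6, -0.02, 0]
    - [0, 0, 0, 0, 0.5, 0, 0]
    - [0, 0, 0, 0, 0.2, 0, 0]
    - [0, 0, 0, 0, 0.1, 0, 0]
    - [0, 0, 0, 0, 0, 0, 0]
    - [0, 0, 0, 0, 0, 0, 0]

```text
time_s: 28.1
eef_pos: [0.4956, -0.2659, 0.0203]
eef_rot: [0.441, -0.442, -0.552, 0.552]
wrist_force: [0.5, 0.3, -1.0]
opening: 0.294
```

```bash
python3 go.py
```

```text
t 28.1 pos [ 0.4956 -0.2659  0.0203] open 0.294 F [ 0.5  0.3 -1. ] q [-0.7   0.43  1.77 -0.    0.94 -2.5 ]
tool axes
 [[-0.22   0.975 -0.001]
 [ 0.001 -0.001 -1.   ]
 [-0.975 -0.22  -0.   ]] jawyaw 102.72
```

Call:
step_arm:
  commands:
    - [0, 0, 0, 0, 0.09, 0, 0]
    - [0, 0, 0, 0, 0.05, 0, 0]
    - [0, 0, 0, 0, 0, 0, 0]

```text
time_s: 28.4
eef_pos: [0.4952, -0.2655, 0.0155]
eef_rot: [0.442, -0.441, -0.552, 0.552]
wrist_force: [-0.5, -0.3, -0.9]
opening: 0.296
```

Call:
step_arm:
  commands:
    - [0, 0, 0, 0, 0.03, 0, 0]
    - [0, 0, 0, 0, 0.01, 0, 0]
    - [0, 0, 0, 0, 0, 0, 0]

```text
time_s: 28.7
eef_pos: [0.4953, -0.2656, 0.0154]
eef_rot: [0.442, -0.441, -0.552, 0.552]
wrist_force: [-3.7, 2.5, 8.0]
opening: 0.294
```

Call:
step_arm:
  commands:
    - [0, 0, 0, 0, -0.02, 0, 0.3]
    - [0, 0, 0, 0, 0, 0, 0.38]
    - [0, 0, 0, 0, 0, 0, 0.46]
    - [0, 0, 0, 0, 0, 0, 0.5]
    - [0, 0, 0, 0, 0, 0, 0.5]
    - [0, 0, 0, 0, -0.5, 0, 0.5]
    - [0, 0, 0, 0, -1, 0, 0.7]
    - [0, 0, 0, 0, -1, 0, 1]
    - [0, 0, 0, 0, -1, 0, 1]
    - [0, 0, 0, 0, 0, 0, 1]

```text
time_s: 29.7
eef_pos: [0.4981, -0.2679, 0.126]
eef_rot: [0.438, -0.445, -0.552, 0.552]
wrist_force: [0.6, -0.4, 0.5]
opening: 1.0
```

```bash
python3 go.py .665 -.0655 .010 102.7;python3 - <<'E'
from h import *
pic('wrist','w16.png')
E
```

```text
t 29.7 pos [ 0.4981 -0.2679  0.126 ] open 1.0 F [ 0.6 -0.4  0.5] q [-0.7   0.27  1.73  0.    1.13 -2.5 ]
tool axes
 [[-0.22   0.975 -0.008]
 [ 0.007 -0.006 -1.   ]
 [-0.975 -0.22  -0.006]] jawyaw 102.73
turn units [ 0.056  0.005 -0.074]
shift units, present axes [ 5.385  3.866 -6.891]  after turn [ 5.358  3.867 -6.911]
```

View pics/w16.png

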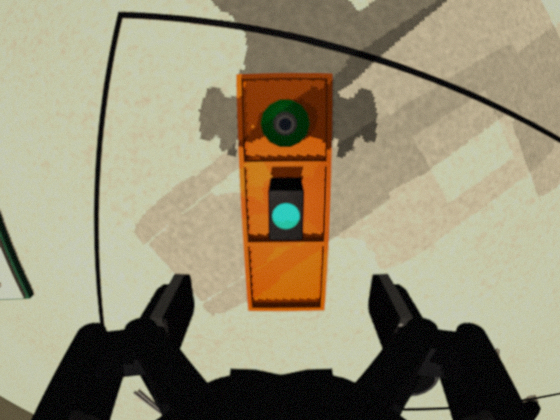

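Call:
step_arm:
  commands:
    - [0, 0, 0, 0.75, 0, -1, 1]
    - [0, 0, 0, 0.75, 0, -1, 1]
    - [0, 0, 0, 0.75, 0, -1, 1]
    - [0, 0, 0, 0.75, 0, -1, 1]
    - [0, 0, 0, 0.75, 0, -1, 1]
    - [0, 0, 0, 0.75, 0, -1, 1]
    - [0, 0, 0, 0.75, 0, -1, 1]
    - [0, 0, 0, 0, 0.9, 0, 1]
    - [0, 0, 0, 0, 0.9, 0, 1]
    - [0, 0, 0, 0, 0, 0, 1]

```text
time_s: 30.75
eef_pos: [0.6613, -0.0642, 0.0604]
eef_rot: [0.445, -0.438, -0.551, 0.554]
wrist_force: [-0.9, 0.1, -1.0]
opening: 0.995
```

Call:
step_arm:
  commands:
    - [0, 0, 0, 0, 0.3, 0, 1]
    - [0, 0, 0, 0, 0, 0, 1]
    - [0, 0, 0, 0, 0, 0, 1]

```text
time_s: 31.05
eef_pos: [0.666, -0.0663, 0.0581]
eef_rot: [-0.441, 0.442, 0.552, -0.552]
wrist_force: [1.0, -1.1, 0.1]
opening: 1.002
```

```bash
python3 go.py .665 -.0655 .009 102.7;python3 - <<'E'
from h import *
pic('wrist','w17.png')
k=ctrl.get_calibration('wrist')
print(fproj(k,[.665,-.0655,.036]))
E
```

```text
t 31.05 pos [ 0.666  -0.0663  0.0581] open 1.002 F [ 1.  -1.1  0.1] q [-0.28  0.57  1.46  0.    1.11 -2.07]
tool axes
 [[-0.22   0.976 -0.001]
 [ 0.001 -0.    -1.   ]
 [-0.976 -0.22  -0.001]] jawyaw 102.69
turn units [ 0.012 -0.002 -0.006]
shift units, present axes [0.033 1.636 0.028]  after turn [0.032 1.636 0.026]
[281.4 256.4]
```

View pics/w17.png

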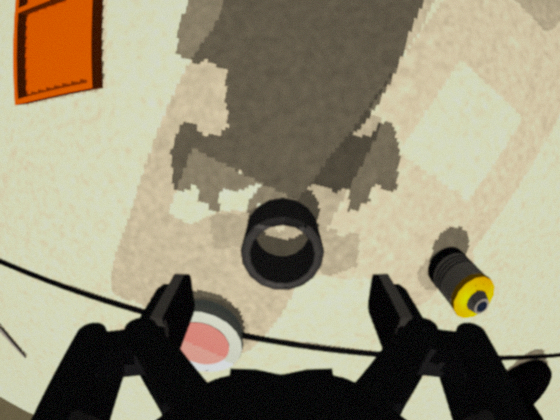

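Call:
step_arm:
  commands:
    - [0, 0, 0, 0.01, 0.6, 0.07, 1]
    - [0, 0, 0, 0, 0.5, 0, 1]
    - [0, 0, 0, 0, 0.3, 0, 1]
    - [0, 0, 0, 0, 0.2, 0, 0.9]
    - [0, 0, 0, 0, 0, 0, 0.8]
    - [0, 0, 0, 0, 0, 0, 0.7]

```text
time_s: 31.7
eef_pos: [0.6636, -0.066, 0.0092]
eef_rot: [-0.441, 0.442, 0.552, -0.552]
wrist_force: [-0.4, -0.3, -0.3]
opening: 0.699
```

```bash
python3 go.py .664 -.0655 .009 102.7
```

```text
t 31.7 pos [ 0.6636 -0.066   0.0092] open 0.699 F [-0.4 -0.3 -0.3] q [-0.28  0.63  1.48 -0.    1.03 -2.07]
tool axes
 [[-0.22   0.975 -0.   ]
 [ 0.    -0.    -1.   ]
 [-0.975 -0.22  -0.   ]] jawyaw 102.72
turn units [ 0.003  0.003 -0.002]
shift units, present axes [ 0.014  0.007 -0.017]  after turn [ 0.014  0.007 -0.017]
```

Call:
step_arm:
  commands:
    - [0, 0, 0, 0, 0, 0, 0.6]
    - [0, 0, 0, 0, 0, 0, 0]
    - [0, 0, 0, 0, 0, 0, 0]
    - [0, 0, 0, 0, 0, 0, 0]
    - [0, 0, 0, 0, 0, 0, 0]
    - [0, 0, 0, 0, 0, 0, 0]
    - [0, 0, 0, 0, 0, 0, 0]

```text
time_s: 32.4
eef_pos: [0.6643, -0.0662, 0.0103]
eef_rot: [-0.441, 0.442, 0.553, -0.552]
wrist_force: [-0.5, -0.0, 6.2]
opening: 0.538
```

Call:
step_arm:
  commands:
    - [0, 0, 0, 0, -0.3, 0, 0]
    - [0, 0, 0, 0, -0.7, 0, 0]
    - [0, 0, 0, 0, -1, 0, 0]
    - [0, 0, 0, 0, -1, 0, 0]
    - [0, 0, 0, 0, -0.5, 0, 0]
    - [0, 0, 0, 0, 0, 0, 0]

```text
time_s: 33.0
eef_pos: [0.6649, -0.0663, 0.1169]
eef_rot: [-0.44, 0.443, 0.553, -0.552]
wrist_force: [0.6, -0.1, -1.2]
opening: 0.542
```

```bash
python3 go.py .5638 -.2492 .0135 102.7;python3 - <<'E'
from h import *
pic('wrist','w18.png')
E
```

```text
t 33.0 pos [ 0.6649 -0.0663  0.1169] open 0.542 F [ 0.6 -0.1 -1.2] q [-0.28  0.49  1.45  0.    1.2  -2.07]
tool axes
 [[-0.22   0.975 -0.002]
 [ 0.005 -0.001 -1.   ]
 [-0.975 -0.22  -0.004]] jawyaw 102.72
turn units [ 0.041  0.004 -0.022]
shift units, present axes [-5.196  3.439  4.646]  after turn [-5.206  3.447  4.629]
```

View pics/w18.png

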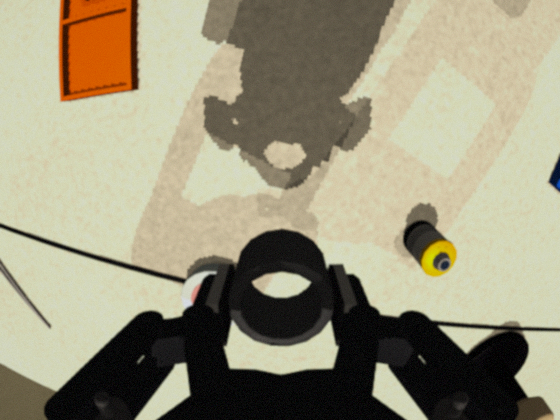

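Call:
step_arm:
  commands:
    - [0, 0, 0, -0.87, 0, 0.77, 0]
    - [0, 0, 0, -0.87, 0, 0.77, 0]
    - [0, 0, 0, -0.87, 0, 0.77, 0]
    - [0, 0, 0, -0.87, 0, 0.77, 0]
    - [0, 0, 0, -0.87, 0, 0.77, 0]
    - [0, 0, 0, -0.87, 0, 0.77, 0]
    - [0, 0, 0, 0, 0.7, 0, 0]
    - [0, 0, 0, 0, 0.7, 0, 0]
    - [0, 0, 0, 0, 0.5, 0, 0]
    - [0, 0, 0, 0, 0, 0, 0]

```text
time_s: 34.05
eef_pos: [0.5598, -0.2473, 0.0527]
eef_rot: [0.444, -0.439, -0.552, 0.552]
wrist_force: [-0.2, 0.2, -0.5]
opening: 0.542
```

Call:
step_arm:
  commands:
    - [0, 0, 0, 0, 0, 0, 0]
    - [0, 0, 0, 0, 0, 0, 0]

```text
time_s: 34.25
eef_pos: [0.5633, -0.2493, 0.0577]
eef_rot: [-0.441, 0.442, 0.552, -0.552]
wrist_force: [-0.3, -0.8, -0.2]
opening: 0.539
```

```bash
python3 go.py .5638 -.2492 .0143 102.7;python3 - <<'E'
from h import *
pic('wrist','w19.png')
E
```

```text
t 34.25 pos [ 0.5633 -0.2493  0.0577] open 0.539 F [-0.3 -0.8 -0.2] q [-0.61  0.47  1.62 -0.    1.06 -2.4 ]
tool axes
 [[-0.221  0.975 -0.001]
 [ 0.001 -0.001 -1.   ]
 [-0.975 -0.221 -0.001]] jawyaw 102.75
turn units [ 0.008  0.008 -0.009]
shift units, present axes [ 1.000e-03  1.447e+00 -1.600e-02]  after turn [-1.000e-03  1.447e+00 -1.700e-02]
```

View pics/w19.png

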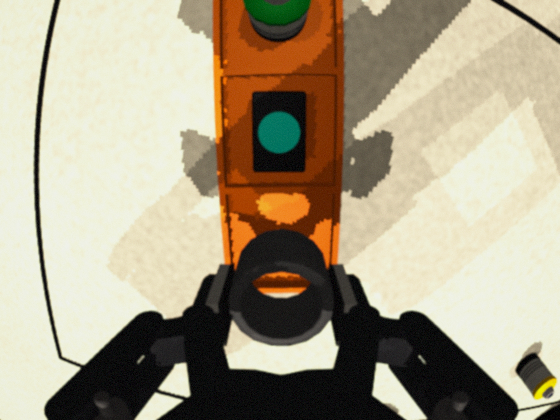

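Call:
step_arm:
  commands:
    - [0, 0, 0, 0, 0.6, 0, 0]
    - [0, 0, 0, 0, 0.4, 0, 0]
    - [0, 0, 0, 0, 0.2, 0, 0]
    - [0, 0, 0, 0, 0.1, 0, 0]
    - [0, 0, 0, 0, 0, 0, 0]
    - [0, 0, 0, 0, 0, 0, 0]

```text
time_s: 34.9
eef_pos: [0.563, -0.2494, 0.0185]
eef_rot: [-0.441, 0.442, 0.552, -0.552]
wrist_force: [-0.8, -0.4, -0.6]
opening: 0.538
```

Call:
step_arm:
  commands:
    - [0, 0, 0, 0, 0.07, 0, 0]
    - [0, 0, 0, 0, 0.04, 0, 0]
    - [0, 0, 0, 0, 0, 0, 0]

```text
time_s: 35.2
eef_pos: [0.5625, -0.2492, 0.0146]
eef_rot: [0.442, -0.441, -0.552, 0.552]
wrist_force: [-0.2, 1.2, -0.6]
opening: 0.532
```

Call:
step_arm:
  commands:
    - [0, 0, 0, 0, 0.03, 0, 0]
    - [0, 0, 0, 0, 0.01, 0, 0]
    - [0, 0, 0, 0, 0, 0, 0]

```text
time_s: 35.5
eef_pos: [0.5627, -0.2493, 0.0142]
eef_rot: [0.441, -0.442, -0.552, 0.552]
wrist_force: [-2.0, -0.0, 4.9]
opening: 0.537
```

Contact at the expected height. Release, rise.

Call:
step_arm:
  commands:
    - [0, 0, 0, 0, -0.02, 0, 0.55]
    - [0, 0, 0, 0, 0, 0, 0.63]
    - [0, 0, 0, 0, 0, 0, 0.72]
    - [0, 0, 0, 0, 0, 0, 0.8]
    - [0, 0, 0, 0, 0, 0, 0.85]
    - [0, 0, 0, 0, -0.5, 0, 0.9]
    - [0, 0, 0, 0, -1, 0, 1]
    - [0, 0, 0, 0, -1, 0, 1]
    - [0, 0, 0, 0, -1, 0, 1]
    - [0, 0, 0, 0, -1, 0, 1]

```text
time_s: 36.5
eef_pos: [0.5627, -0.2492, 0.1516]
eef_rot: [-0.441, 0.442, 0.552, -0.552]
wrist_force: [0.3, 0.3, -0.2]
opening: 1.001
```

Call:
step_arm:
  commands:
    - [0, 0, 0, 0, -1, 0, 1]
    - [0, 0, 0, 0, -1, 0, 1]
    - [0, 0, 0, 0, 0, 0, 1]
    - [0, 0, 0, 0, 0, 0, 1]

```text
time_s: 36.9
eef_pos: [0.563, -0.2494, 0.2108]
eef_rot: [-0.441, 0.443, 0.552, -0.552]
wrist_force: [-0.3, -0.0, 0.2]
opening: 0.999
```

```bash
python3 go.py; python3 - <<'E'
from h import *
pic('wrist','w20.png')
for n in ('top','scene'):
    c,d=pic(n,n+'9.png'); k=ctrl.get_calibration(n); f=dict(K=k['intrinsics'],R=k['R'],t=k['t'])
    for nm in names[:6]+['petri_dish']:
        s=ctrl.silhouettes(nm,n)
        if not s: print(n,nm,'none');continue
        v,u=np.nonzero(s[0]['pixels']); z=d[v,u]; ok=z>0; v,u,z=v[ok],u[ok],z[ok]
        P=((np.linalg.inv(f['K'])@np.c_[u,v,np.ones(len(u))].T*z).T-f['t'])@f['R']
        print(n,nm,round(s[0]['p'],2),'mean',P.mean(0).round(3),'z98',np.percentile(P[:,2],98).round(3))
a=cv2.imread('pics/top9.png')[150:330,120:480]
cv2.imwrite('pics/topz9.png',cv2.resize(cv2.convertScaleAbs(a,alpha=1.6),None,fx=2.2,fy=2.2,interpolation=cv2.INTER_CUBIC))
E
```

```text
t 36.9 pos [ 0.563  -0.2494  0.2108] open 0.999 F [-0.3 -0.   0.2] q [-0.61  0.29  1.52 -0.    1.33 -2.4 ]
tool axes
 [[-0.22   0.975 -0.002]
 [ 0.002 -0.002 -1.   ]
 [-0.975 -0.22  -0.002]] jawyaw 102.72
top objective_red 0.82 mean [0.479 0.254 0.043] z98 0.061
top objective_green 0.97 mean [ 0.431 -0.275  0.044] z98 0.06
top objective_yellow 0.74 mean [0.663 0.064 0.043] z98 0.057
top oil_bottle 0.78 mean [0.546 0.241 0.047] z98 0.069
top filter_block 0.73 mean [ 0.496 -0.261  0.04 ] z98 0.046
top camera_tube 0.7 mean [ 0.566 -0.243  0.028] z98 0.041
top petri_dish 0.6 mean [ 0.761 -0.106  0.017] z98 0.02
scene objective_red 0.66 mean [0.488 0.262 0.035] z98 0.061
scene objective_green 0.72 mean [ 0.434 -0.276  0.033] z98 0.06
scene objective_yellow 0.83 mean [0.675 0.069 0.031] z98 0.056
scene oil_bottle none
scene filter_block 0.87 mean [ 0.503 -0.258  0.03 ] z98 0.046
scene camera_tube 0.81 mean [ 0.571 -0.242  0.027] z98 0.041
scene petri_dish 0.66 mean [ 0.769 -0.101  0.016] z98 0.021
```

View pics/topz9.png

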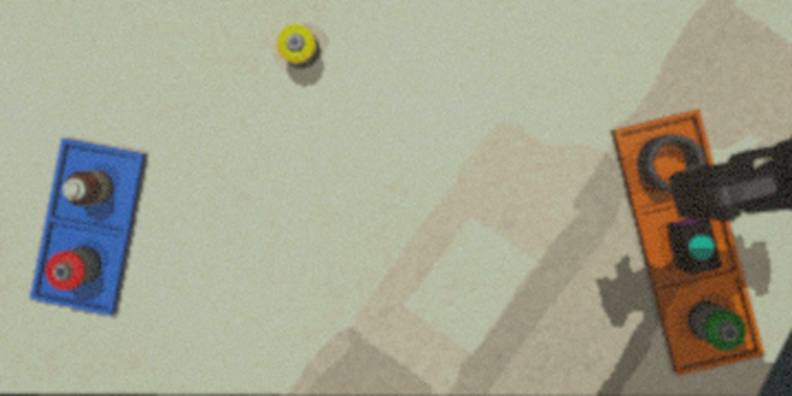

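View pics/scene9.png

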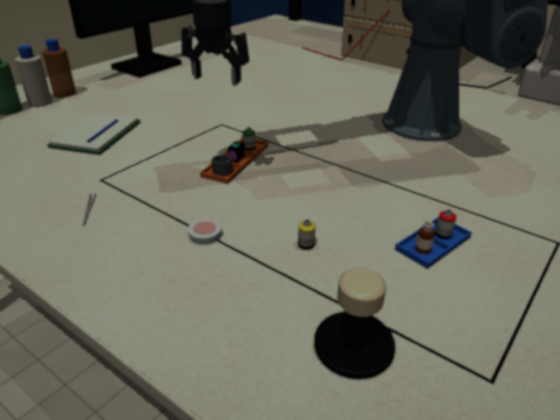

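View pics/w20.png

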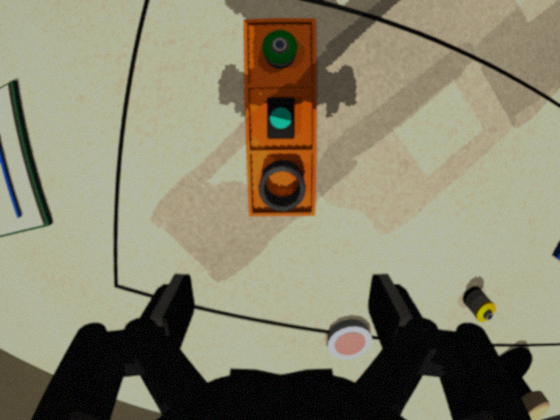

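```bash
python3 -c "
from h import *
print(ctrl.hand_in())"
```

```text
the job is handed in; nothing more can be done
None
```

Both kits are made up and the job is handed in, at about 38 s of the 106 s allowed. I placed the things in the order you listed them.

| Tray | Near bay (towards the robot) | Middle bay | Far bay |
|---|---|---|---|
| Blue (two bays) | red-banded objective | – | oil bottle |
| Orange (three bays) | green-banded objective | filter block | camera tube |

- **Set down:** each thing was lowered until it touched, at roughly 5–10 N and at the expected tool height, and only then released.
- **Final pictures:** the top, scene and wrist pictures show one thing upright in each bay. Measured top heights were 61, 69, 60, 46 and 41 mm, about 1 mm or less from what things standing on the 4 mm tray floor should give.
- **Left alone:** the yellow-banded objective and the culture dish measure where they were at the start. The gripper stands empty at about 0.21 m, touching nothing.
- **Checks that failed or disagreed:**
  - The network did not find the oil bottle in the last scene picture, though it is plainly visible there, and the top camera confirmed it.
  - Positions measured with the wrist camera differed from the others by about 3 mm throughout. That was small enough not to matter for the grasps or the bays.

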